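# Hold the tube rack against the shaker's stop bar for clamping

## Task

Lift the clear cover off the bench shaker by its black knob and set it down gently, flat in the middle of the teal mat. Then slide the blue tube rack across the shaking platform, between the two screw clamps, until its long side lies square against the dark foam-sleeved stop bar, and keep pressing it there with a steady 10 N or so (never ramming it, tubes upright, rack flat on the platform) while a colleague does up the clamps: finish while still pressing, do not let go. Leave the bottle, the tip box and the beaker where they are.

Things in the scene. Friction and masses are not known exactly. Their poses are not given: they have to be found in the camera images.
- knob_grip (a point): centre of the cover's black knob, the height to grip it: a disc of 32 mm diameter and 24 mm height (12 mm above and below this point) on a stem of 16 mm diameter and 16 mm height. This point lies 28 mm above the cover's flat top and 128 mm above its lower rim; z up
- cover_rim (a point): centre of the cover's lower rim plane (the plane it stands on), z up: 128 mm below knob_grip
- cover: the loose clear cover with its knob: a box open below, 248 mm (x) by 254 mm (y) over its white rim, 100 mm tall without the knob, about 0.46 kg; origin as cover_rim. It stands over the platform on the shaker's deck, 95 mm above the bench; raised by 75 mm it clears the rack and all else inside
- mat: fixed flat teal mat on the bench for the cover, 300 x 300 mm, 3 mm thick; origin at the centre of its underside, x and y along its sides
- rack_center (a point): centre of the blue tube rack, half-way up: 66 mm in x (depth), 120 mm in y (length), 50 mm tall; z up, x roughly along the x of stop_face. The tube caps stand 9 mm above the top. At each end a tab 10 mm long, 40 mm wide, 6 mm thick at the foot makes it 140 mm long over all
- rack: the blue tube rack with its 18 capped tubes, loose on the platform, about 0.3 kg; its smooth foot slides easily there (friction coefficient about 0.2); origin at the centre of its underside
- stop_face (a point): middle of the stop bar's face that the rack is pressed on, 28 mm above the platform; fixed to the shaker, it does not follow the foam. x: pressing direction (level, from the rack into the bar, away from the robot), y along the bar, z up. With the rack square on the bar and no pressure, the rack's centre is 33 mm from here towards -x
- stop_sleeve: dark grey foam sleeve, 28 mm diameter, 148 mm long, level along y on the stop bar, axes as stop_face; it gives way along +x about 0.4 mm per newton, up to 9 mm, and springs back; origin at its centre. The bar's two posts stand 80 mm either side of its middle and rise 44 mm above the platform
- platform_top (a point): centre of the top of the shaker's aluminium platform, 110 mm above the bench, 200 mm along x and 224 mm along y, axes as stop_face. The deck around it lies 15 mm lower and reaches 150 mm from here in x, 140 mm in y. The two screw clamps stand on the platform at x = 14 to 40 mm, y = 76 to 107 mm either side, 38 mm tall
- reagent_bottle: bystander: amber bottle, 60 mm diameter, 125 mm tall; origin at the centre of its underside
- tip_box: bystander: white and yellow pipette tip box, 120 x 85 x 67 mm; origin at the centre of its underside
- beaker: bystander: glass beaker, 68 mm diameter, 90 mm tall; origin at the centre of its underside

How it is judged (in metres and radians):
On the way, in this order (a step that is already met when the one before it is completed fails the run):
1. the cover is lifted by its knob at least 75 mm clear of the shaker's deck (contact force between the fingers and cover_knob above 1 N and height (world z) of cover_rim above 0.17 m), for 0.1 s.
2. the cover lies flat on the mat within 60 mm of its middle, at rest and let go (horizontal distance between cover_rim and mat below 0.06 m and height (world z) of cover_rim below 0.008 m and angle between cover_rim's own z axis and vertical below 0.05 rad and contact force between the fingers and cover below 0.1 N and linear speed of cover below 0.02 m/s), for 0.3 s.
3. the rack, flat on the platform and square to the bar, is pressed on the foam sleeve with 5 to 15 N (contact force between rack and stop_sleeve between 5 and 15 N and angle between the x axis of rack_center and the x axis of stop_face, either way round below 0.06 rad and angle between rack_center's own z axis and vertical below 0.05 rad and y of rack_center in the frame of stop_face between -0.02 and 0.02 m and z of rack_center in the frame of platform_top between 0.021 and 0.029 m), for 0.5 s.
At the end, for the whole second after the job is handed in: The robot still presses the rack on the foam sleeve with 5 to 15 N; the rack is square to the bar within 3.4 degrees, within 20 mm of the bar's middle, flat on the platform and still. The cover lies flat on the mat, its middle within 60 mm of the mat's, at rest and not touched (all of step 2 and all of step 3 and linear speed of rack below 0.01 m/s); the arm keeps its last pose, push and grip.
It fails at once if the bottle, tip box or beaker is moved more than 20 mm or tipped (distance of any of reagent_bottle, tip_box, beaker from where it was at the start of the episode above 0.02 m or angle between any of reagent_bottle, tip_box, beaker's own z axis and vertical above 0.2 rad).
It fails at once if the cover falls (moves faster than 0.4 m/s out of the fingers) (linear speed of cover above 0.4 m/s and contact force between the fingers and cover below 0.2 N).
It fails at once if the rack is rammed into the stop with more than 25 N (contact force between rack and stop_sleeve above 25 N).
It fails at once if the rack of tubes is tipped by more than 15 degrees (angle between rack_center's own z axis and vertical above 0.26 rad).
It also fails if it takes over 64 s, if anything falls off the work surface, if the arm or the gripper's body presses on something with over 40 N, if the wrist force passes 120 N, or if a joint passes its speed limit or range.

## Robot

A 7-joint arm with a two-finger parallel gripper is mounted at the origin on the work surface. World frame = base frame: x ahead of the robot, y to its left, z up, the work surface at z = 0. Lengths are in mm, angles in rad, forces in N, time in s.
With the tool pointing down it reaches from about 400 to 850 mm from the base axis. Payload 4.5 kg.
Tool frame: the origin (TCP) lies midway between the tips of the shut fingers; the grasp point (between the pads) lies 19 mm behind it (r.grasp_offset is the distance from the TCP to the grasp point, in mm); z points along the fingers, y is the direction in which the jaws open and shut (so a half turn about z gives the same grasp; the last joint's range is limited). The gripper opens to 85 mm and grips with 20 to 120 N. Pads are 22 mm wide; open, the fingers measure 114 mm over their backs; the gripper's body (76 mm by 85 mm) begins 54 mm behind the grasp point. The pads swing forward as they close: fully open they stand 13 mm farther back than shut.
Start: joints at [1.177, 0.689, -0.195, 1.565, 0.157, 0.902, -0.215], TCP at [259.325, -568.687, 231.317] pointing down, gripper open.
Joint ranges: [-3.01, 3.01], [-0.46, 2.08], [-1.47, 1.51], [0.13, 2.56], [-1, 4.14], [0.04, 2.09], [-2.66, 2.66]. Speed limits (rad/s): [2.57, 2.57, 3.14, 3.14, 3.14, 3.14, 3.14].

## Interface

Orientations are given as [roll, pitch, yaw] about the fixed x, y, z axes, in that order (R = Rz(yaw) Ry(pitch) Rx(roll)).
In Python, from workcell import r gives the robot as it stands.
- The arm moves only by the tool send_rows, never from a script. Its arguments are lists of equal length, an entry for each row: "offset": the shift along the tool's x, y, z in units of 500 mm (1.0 is 500 mm), a list of three; "roll": the turn about the tool's z in units of 180 degrees (1.0 is 180 degrees). A call has 1 to 20 rows; each row is the pose to reach, as a shift and turn from the pose commanded when the call began, along the tool's axes at that moment, turning the shorter way round; what a row does not reach only later rows make up. A row lasts 1/8 s, in which the tool goes at most 62.5 mm and 10.7 degrees, less where a joint would pass 70% of its speed; a pose out of reach is approached as far as the arm can. A call with a number of a shift or a turn outside -1 to 1 is refused whole. A call with a gripper value outside its range is refused whole. "hand" is the closure, from 0 (fully open) to 1 (shut), set as the call begins (left out, the last holds). The fingers move at their own pace and stop on an object; "force" is the grip in N (left out, the last holds). Time passes only in rows, so rows that repeat a pose let the fingers close. It gives the time, the measured TCP pose, the force and the opening at its end, in the units of the state.
- r.state(): the state, without advancing time (a new reading comes with each control period).
- r.grab_frame(name): name is "scene" or "top"; returns the picture (400x640x3 uint8, red, green, blue); there is no depth.
- r.calibration(name): a dict with "intrinsics" (3x3 intrinsics, pixels), "position" and "attitude" of the camera in the world. Camera axes: x right, y up, looking along -z (the intrinsics and any distortion apply to the point x, -y, -z); pixel columns grow to the right and rows downward; lengths in mm; the calibration is good to about 2 mm. A picture is of the moment at which its call begins. calibration takes no time and is no camera call.
- r.job_done(): hands the job in, once; it reports no verdict.
The state is a dict: "time_s": time; "qpos": joint angles; "dq": joint speeds; "effort": joint torques, N m; "tcp_pos": TCP position; "tool_rot": TCP orientation; "contact_force": force on the tool from outside, world axes, zero at the start; "ft_torque": the same for the moment, N m; "opening": finger opening in mm.
Only numpy, scipy, OpenCV 4.12 (cv2) and the standard library are available. Lean on these libraries where they do the work, as an engineer would, in place of code of your own. Each camera call takes 0.05 s, during which the arm holds its last target.

## Working session

There is one attempt and no reset: what is moved stays moved. The work goes in short steps, Python scripts to look and compute and a tool call to move; the robot and the scene stay as the last step left them, time stands still between calls to the robot, and variables do not carry over. Pictures are saved under pics/ and viewed, and the job is handed in when it is done.

Besides the shell and the picture viewer there is one more tool, called after "Request:" as a command line: name --pt "numbers of a row" for each row, then --argument value for the rest. send_rows: Moves the arm, as the interface text tells. Its arguments: {"type":"object","properties":{"offset":{"type":"array","items":{"type":"array","items":{"type":"number"}}},"roll":{"type":"array","items":{"type":"number"}},"hand":{"type":"number"},"force":{"type":"number"}},"required":["offset","roll"]}

```bash
mkdir -p pics; ls; python3 - <<'E'
from workcell import r
import cv2
print(r.state())
for n in ("scene","top"):
    c=r.calibration(n);print(n,c)
    cv2.imwrite(f"pics/{n}0.png",r.grab_frame(n)[:,:,::-1])
E
```

```text
pics
{'time_s': 0.0, 'qpos': array([ 1.17681931,  0.69003025, -0.19451214,  1.56636762,  0.15729962,
        0.90248525, -0.21508193]), 'dq': array([ 0.00175673,  0.00037466, -0.00207486,  0.00065225,  0.00172639,
        0.00045071, -0.00086098]), 'effort': array([-7.78338399e-04, -5.39601982e+01, -1.26684722e+00, -1.58540976e+01,
        8.98920523e-03,  9.48887406e-03, -3.24725352e-05]), 'tcp_pos': array([ 258.95912402, -568.10021398,  230.44884019]), 'tool_rot': array([-3.13969876e+00,  1.33012985e-04,  4.27880866e-01]), 'contact_force': array([-0.29345403,  0.86620415,  0.26747827]), 'ft_torque': array([-0.01553483, -0.00929549, -0.0851445 ]), 'opening': 85.27704671421257}
scene {'intrinsics': array([[390.86600683,   0.        , 318.66950833],
       [  0.        , 390.86600683, 199.73409243],
       [  0.        ,   0.        ,   1.        ]]), 'position': array([1365.69668023,  -68.78274623, 1335.60928759]), 'attitude': array([ 0.55111512, -0.00947721,  1.47503683])}
top {'intrinsics': array([[454.81836643,   0.        , 316.90598401],
       [  0.        , 454.81836643, 201.45700902],
       [  0.        ,   0.        ,   1.        ]]), 'position': array([ 526.37657789,   10.39595277, 1855.99605121]), 'attitude': array([ 0.07298259, -0.01448149, -1.57308372])}
```

View pics/scene0.png

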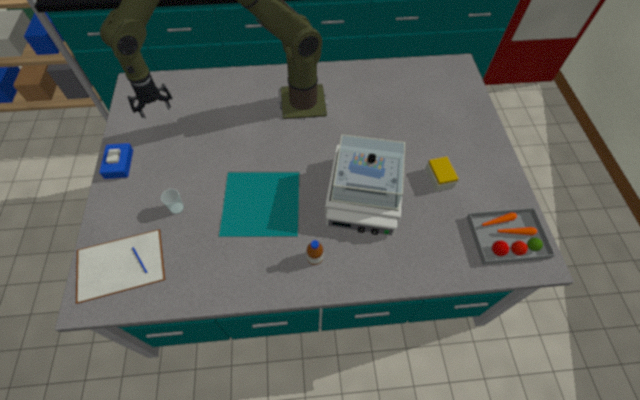

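View pics/top0.png

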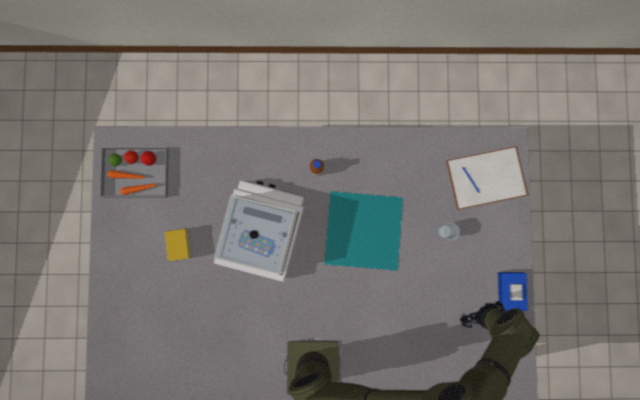

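The scene view shows the shaker at about (368,182), its knob at (371,158), the mat at (262,204), the beaker at (172,201), the bottle at (315,250) and the tip box at (443,170). The top view shows the shaker at (258,232), the knob at (254,234) and the mat at (364,231). I'll zoom in next.

```bash
cat > h.py <<'E'
import numpy as np, cv2
from scipy.spatial.transform import Rotation as R
from workcell import r
def ray(n,u,v):
    c=r.calibration(n);K=c['intrinsics']
    d=np.array([(u-K[0,2])/K[0,0],-(v-K[1,2])/K[1,1],-1.])
    return c['position'],R.from_euler('xyz',c['attitude']).apply(d)
def onz(n,u,v,z):
    p,d=ray(n,u,v);return p+d*(z-p[2])/d[2]
def proj(n,X):
    c=r.calibration(n);K=c['intrinsics']
    q=R.from_euler('xyz',c['attitude']).inv().apply(np.asarray(X,float)-c['position'])
    return K[0,0]*q[...,0]/-q[...,2]+K[0,2], K[1,1]*-q[...,1]/-q[...,2]+K[1,2]
def tri(a,b):
    (p,d),(q,e)=ray('scene',*a),ray('top',*b)
    d=d/np.linalg.norm(d);e=e/np.linalg.norm(e)
    s=np.linalg.lstsq(np.c_[d,-e],q-p,rcond=None)[0]
    A=p+d*s[0];B=q+e*s[1];return (A+B)/2,np.linalg.norm(A-B)
E
python3 - <<'E'
from h import *
a=cv2.imread('pics/top0.png');b=cv2.imread('pics/scene0.png')
cv2.imwrite('pics/t_z.png',cv2.resize(a[170:290,200:320],None,fx=5,fy=5,interpolation=cv2.INTER_CUBIC))
cv2.imwrite('pics/s_z.png',cv2.resize(b[125:245,315:425],None,fx=5,fy=5,interpolation=cv2.INTER_CUBIC))
# mat
for n,i in(('top',a),('scene',b)):
    h=cv2.cvtColor(i,cv2.COLOR_BGR2HSV);m=cv2.inRange(h,(80,120,50),(97,255,255))
    if n=='scene': m[:165]=0;m[245:]=0
    cs=cv2.findContours(m,0,2)[0];c=max(cs,key=cv2.contourArea)
    box=cv2.boxPoints(cv2.minAreaRect(c));ap=cv2.approxPolyDP(c,6,True)[:,0]
    P=np.array([onz(n,*p,3) for p in ap]);print(n,ap.tolist(),P.round().tolist(),P.mean(0))
    # knob
    m=(i.max(2)<45).astype(np.uint8)
    x0,y0=(240,220) if n=='top' else (355,145)
    s=m[y0:y0+30,x0:x0+30]; print(s.sum(),np.argwhere(s).mean(0)[::-1]+[x0,y0])
E
```

```text
top [[331, 192], [325, 263], [396, 269], [401, 198]] [[701.0, -75.0, 3.0], [412.0, -49.0, 3.0], [387.0, -337.0, 3.0], [676.0, -361.0, 3.0]] [ 543.80762209 -205.3975977     3.        ]
39 [253.76923077 234.15384615]
scene [[228, 173], [219, 235], [297, 234], [298, 173]] [[387.0, -342.0, 3.0], [674.0, -368.0, 3.0], [696.0, -74.0, 3.0], [413.0, -51.0, 3.0]] [ 542.61589557 -208.91402628    3.        ]
46 [371.10869565 158.45652174]
```

View pics/t_z.png

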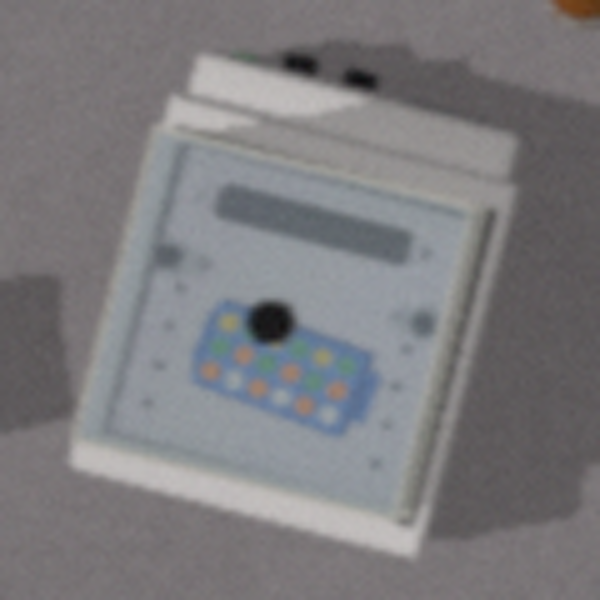

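View pics/s_z.png

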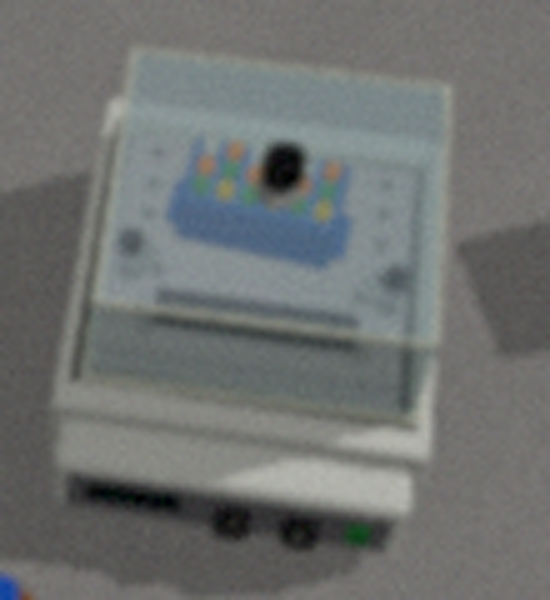

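```bash
python3 - <<'E'
from h import *
k,e=tri((371.1,158.5),(253.8,234.2));print('knob',k,e)
for z in(223,229,235):print(z,onz('top',253.8,234.2,z),onz('scene',371.1,158.5,z))
# stop sleeve ends in top zoom
def t(u,v,z):return onz('top',200+(u-2)/5,170+(v-2)/5,z)
def s(u,v,z):return onz('scene',315+(u-2)/5,125+(v-2)/5,z)
for p in[(217,200),(409,245)]:print('bar',t(*p,138+10))
# cover top corners z=195
P=[t(180,137,195),t(497,210,195)];print('cover far',P,)
P=[s(132,47,195),s(452,85,195),s(95,303,195),s(440,347,195)];print('scene cover top',P,np.mean(P,0))
# rack top (z=160) caps corners
for p in[(230,322),(346,366),(210,371),(330,414)]:print('cap',t(*p,167))
for n,p in(('bottle',(317,166)),('beaker',(449,231)),('tip',(177,245))):print(n,onz('top',*p,60))
E
```

```text
knob [528.5392364  211.92171243 220.46688261] 1.452037412057982
223 [528.6561782  212.32989746 223.        ] [530.3867532  210.55309604 223.        ]
229 [528.64780243 211.58794608 229.        ] [534.89135299 209.04671364 229.        ]
235 [528.63942666 210.8459947  235.        ] [539.39595278 207.54033123 235.        ]
bar [620.91537059 262.76793254 148.        ]
bar [586.89452117 118.72453813 148.        ]
cover far [array([664.47360824, 283.25113372, 195.        ]), array([610.69168434,  51.58464252, 195.        ])]
scene cover top [array([382.884848  , 122.24725024, 195.        ]), array([441.38161885, 358.73543576, 195.        ]), array([613.99224894,  66.88696534, 195.        ]), array([671.75238431, 300.90188962, 195.        ])] [527.50277503 212.19288524 195.        ]
cap [529.54038859 249.51114116 167.        ]
cap [496.92475355 163.7078216  167.        ]
cap [493.50428323 263.90985998 167.        ]
cap [461.6927753  175.30053304 167.        ]
bottle [799.22330854 -16.61319507  60.        ]
beaker [ 539.76455225 -538.48617158   60.        ]
tip [487.3927929  532.24938327  60.        ]
```

```bash
cat >> h.py <<'E'
import json
def delta(cmd,yaw,tgt,tyaw):
    M=R.from_euler('xyz',[np.pi,0,yaw])
    o=M.inv().apply(np.array(tgt)-np.array(cmd))/500
    return o.round(4), round(-(tyaw-yaw)/np.pi,4)
def apply(cmd,yaw,o,ro):
    M=R.from_euler('xyz',[np.pi,0,yaw])
    return (np.array(cmd)+M.apply(np.array(o)*500)).round(2).tolist(), round(yaw-ro*np.pi,4)
E
python3 - <<'E'
from h import *
print(r.grasp_offset)
c=[259.325,-568.687,231.317];y=.428
print(delta(c,y,[394,-179,300],-0.232))
E
```

```text
18.700000000000003
(array([ 0.5685, -0.5973, -0.1374]), 0.2101)
```

Request:
send_rows --pt "0.02 -0.02 -0.03" --pt "0.06 -0.06 -0.06" --pt "0.12 -0.12 -0.09" --pt "0.19 -0.2 -0.12" --pt "0.26 -0.27 -0.14" --pt "0.33 -0.35 -0.14" --pt "0.4 -0.42 -0.14" --pt "0.46 -0.48 -0.14" --pt "0.51 -0.54 -0.14" --pt "0.55 -0.58 -0.14" --pt "0.57 -0.6 -0.14" --roll '[0,0.02,0.04,0.06,0.09,0.12,0.15,0.17,0.19,0.21,0.21]' --hand 0 --force 60

```text
time_s: 1.48
tcp_pos: [394.6, -175.2, 302.1]
tool_rot: [-3.141, -0.001, -0.228]
contact_force: [0.2, -0.1, 0.5]
opening: 85.2
```

```bash
python3 - <<'E'
from h import *
c,y=apply([259.325,-568.687,231.317],.428,[.57,-.6,-.14],.21)
print(c,y,delta(c,y,[529,211.5,300],-0.232))
s=r.state();print(s['time_s'],s['tcp_pos'],s['tool_rot'],s['contact_force'])
E
```

```text
[394.1, -177.46, 301.32] -0.2317 (array([ 0.084 , -0.8191,  0.0026]), 0.0001)
1.475 [ 394.6438576  -175.22749872  302.07088122] [-3.14116834e+00 -1.12661551e-03 -2.27840544e-01] [ 0.22559405 -0.10051016  0.54679173]
```

Request:
send_rows --pt "0.0 -0.03 0" --pt "0.01 -0.09 0" --pt "0.02 -0.17 0" --pt "0.03 -0.25 0" --pt "0.03 -0.33 0" --pt "0.04 -0.41 0" --pt "0.05 -0.49 0" --pt "0.06 -0.57 0" --pt "0.07 -0.65 0" --pt "0.08 -0.72 0" --pt "0.083 -0.78 0" --pt "0.084 -0.81 0.002" --pt "0.084 -0.819 0.003" --pt "0.084 -0.819 0.003" --pt "0.084 -0.819 0.003" --roll '[0,0,0,0,0,0,0,0,0,0,0,0,0,0,0]'

```text
time_s: 3.35
tcp_pos: [529.1, 209.8, 299.8]
tool_rot: [3.141, -0.0, -0.234]
contact_force: [-0.2, -1.1, -0.4]
opening: 85.5
```

```bash
python3 - <<'E'
from h import *
s=r.state();print(s['time_s'],s['tcp_pos'],s['tool_rot'],s['contact_force'])
for n in("scene","top"):
    i=r.grab_frame(n)[:,:,::-1];cv2.imwrite(f'pics/{n}1.png',i)
    z=i[105:225,315:425] if n=='scene' else i[170:290,200:320]
    cv2.imwrite(f'pics/{n}1z.png',cv2.resize(z,None,fx=5,fy=5,interpolation=cv2.INTER_CUBIC))
E
```

```text
3.35 [529.14086787 209.84775664 299.84835038] [ 3.14053663e+00 -1.23455651e-04 -2.33776822e-01] [-0.24965122 -1.07261126 -0.38772908]
```

View pics/scene1z.png

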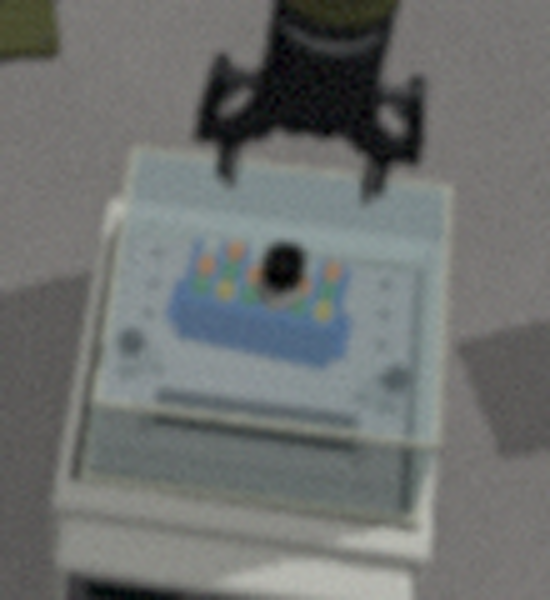

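View pics/top1z.png

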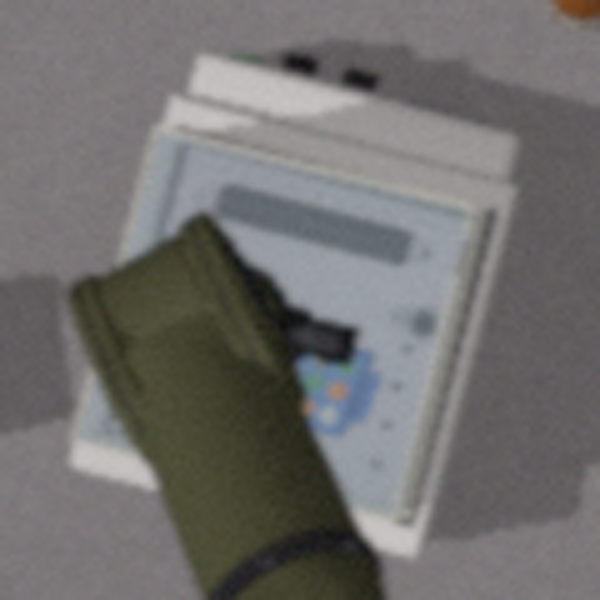

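The scene view shows the open fingertips at crop pixels (230,180) and (372,197), on either side of the knob at (283,265). The top view agrees, so I'm descending.

Request:
send_rows --pt "0 0 0.02" --pt "0 0 0.05" --pt "0 0 0.09" --pt "0 0 0.13" --pt "0 0 0.16" --pt "0 0 0.18" --pt "0 0 0.188" --pt "0 0 0.194" --pt "0 0 0.194" --pt "0 0 0.194" --roll '[0,0,0,0,0,0,0,0,0,0]'

```text
time_s: 4.7
tcp_pos: [529.5, 211.5, 203.2]
tool_rot: [-3.141, -0.001, -0.232]
contact_force: [0.4, 0.4, -0.1]
opening: 85.5
```

```bash
python3 - <<'E'
from h import *
s=r.state();print(s['time_s'],s['tcp_pos'],s['tool_rot'],s['contact_force'])
for n in("scene",):
    i=r.grab_frame(n)[:,:,::-1]
    z=i[105:225,315:425] if n=='scene' else i[170:290,200:320]
    cv2.imwrite(f'pics/{n}2z.png',cv2.resize(z,None,fx=5,fy=5,interpolation=cv2.INTER_CUBIC))
E
```

```text
4.7 [529.46083061 211.52654263 203.19312359] [-3.14103476e+00 -7.73835900e-04 -2.31976046e-01] [ 0.43107265  0.35601653 -0.14808477]
```

View pics/scene2z.png

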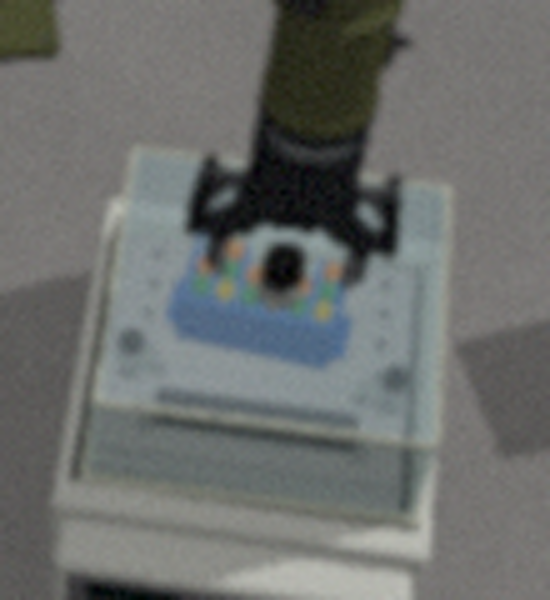

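The fingertips, at (217,265) and (355,280), straddle the knob at (283,267) evenly. Closing now.

Request:
send_rows --pt "0 0 0" --pt "0 0 0" --pt "0 0 0" --pt "0 0 0" --pt "0 0 0" --pt "0 0 0" --pt "0 0 0" --pt "0 0 0" --roll '[0,0,0,0,0,0,0,0]' --hand 1 --force 60

```text
time_s: 5.75
tcp_pos: [529.3, 211.2, 203.1]
tool_rot: [3.141, -0.0, -0.232]
contact_force: [-0.7, -1.2, 5.8]
opening: 30.3
```

Request:
send_rows --pt "0 0 -0.005" --pt "0 0 -0.015" --pt "0 0 -0.03" --pt "0 0 -0.055" --pt "0 0 -0.085" --pt "0 0 -0.12" --pt "0 0 -0.155" --pt "0 0 -0.18" --pt "0 0 -0.195" --pt "0 0 -0.2" --pt "0 0 -0.2" --pt "0 0 -0.2" --roll '[0,0,0,0,0,0,0,0,0,0,0,0]'

```text
time_s: 7.25
tcp_pos: [528.8, 211.3, 302.2]
tool_rot: [3.141, 0.001, -0.232]
contact_force: [0.4, -0.3, -3.3]
opening: 30.3
```

```bash
python3 - <<'E'
from h import *
s=r.state();print(s['time_s'],s['tcp_pos'],s['tool_rot'],s['contact_force'],s['opening'])
i=r.grab_frame('scene')[:,:,::-1]
cv2.imwrite(f'pics/s3z.png',cv2.resize(i[65:245,215:435],None,fx=3,fy=3,interpolation=cv2.INTER_CUBIC))
c=[529,211.5,301.3-97]
c[2]+=100;y=-.2317
print(delta(c,y,[543,-207,304.3],-.09))
E
```

```text
7.25 [528.80657356 211.30319982 302.19198644] [ 3.14075728e+00  9.61023069e-04 -2.31809514e-01] [ 0.35121468 -0.33377421 -3.34351498] 30.336691282060944
(array([0.2195, 0.8082, 0.    ]), -0.0451)
```

View pics/s3z.png

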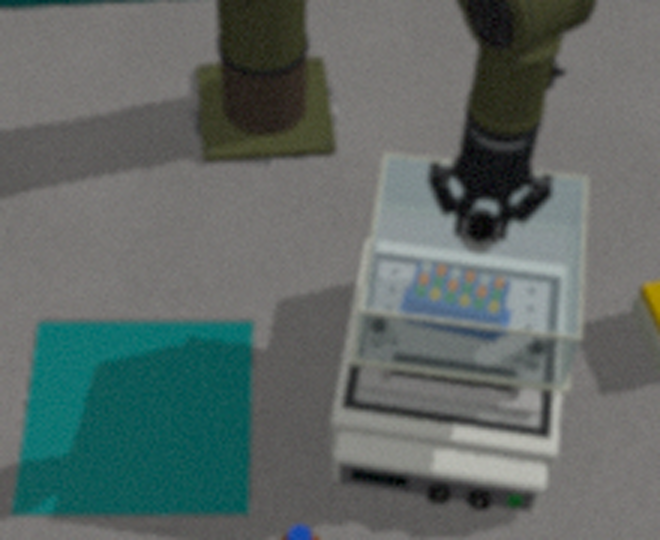

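The cover is up and level. Next I carry it over the mat.

Request:
send_rows --pt "0.005 0.02 0" --pt "0.015 0.06 0" --pt "0.03 0.12 0" --pt "0.05 0.19 0" --pt "0.07 0.26 0" --pt "0.09 0.33 0" --pt "0.11 0.4 0" --pt "0.13 0.47 0" --pt "0.147 0.54 0" --pt "0.165 0.61 0" --pt "0.18 0.67 0" --pt "0.195 0.72 0" --pt "0.207 0.76 0" --pt "0.214 0.79 0" --pt "0.219 0.804 0" --pt "0.22 0.808 0" --pt "0.22 0.808 0" --pt "0.22 0.808 0" --roll '[0,0,-0.005,-0.01,-0.015,-0.02,-0.025,-0.03,-0.035,-0.04,-0.045,-0.045,-0.045,-0.045,-0.045,-0.045,-0.045,-0.045]'

```text
time_s: 9.55
tcp_pos: [543.5, -206.0, 302.8]
tool_rot: [-3.141, 0.0, -0.089]
contact_force: [0.7, 0.1, -4.2]
opening: 30.6
```

```bash
python3 - <<'E'
from h import *
s=r.state();print(s['time_s'],s['tcp_pos'],s['tool_rot'],s['contact_force'],s['opening'])
for n in("scene","top"):
    i=r.grab_frame(n)[:,:,::-1]
    z=i[65:245,195:435] if n=='scene' else i[150:300,200:420]
    cv2.imwrite(f'pics/{n}4z.png',cv2.resize(z,None,fx=3,fy=3,interpolation=cv2.INTER_CUBIC))
E
```

```text
9.55 [ 543.53257294 -206.03903841  302.81372693] [-3.14108870e+00  2.44544566e-05 -8.90321374e-02] [ 0.74697211  0.14182633 -4.20520015] 30.560874069059388
```

View pics/scene4z.png

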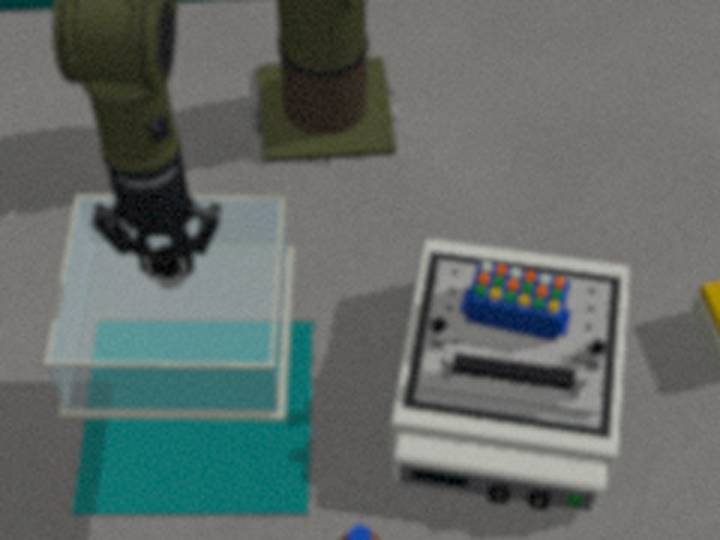

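View pics/top4z.png

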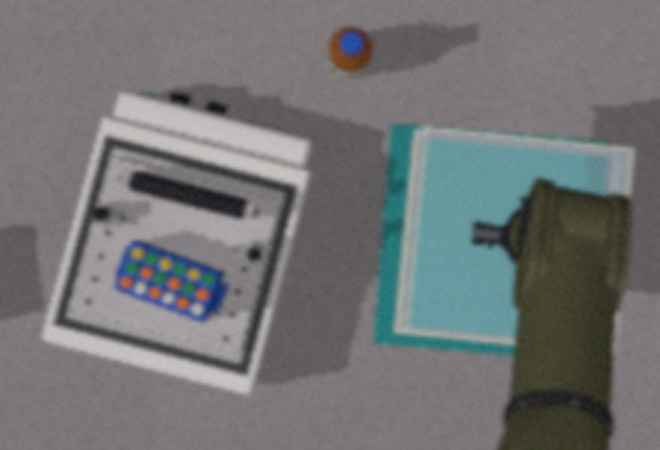

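The cover hangs level and square above the mat. Lowering to just above contact.

Request:
send_rows --pt "0 0 0.01" --pt "0 0 0.03" --pt "0 0 0.06" --pt "0 0 0.1" --pt "0 0 0.14" --pt "0 0 0.18" --pt "0 0 0.22" --pt "0 0 0.26" --pt "0 0 0.3" --pt "0 0 0.33" --pt "0 0 0.35" --pt "0 0 0.362" --pt "0 0 0.368" --pt "0 0 0.372" --pt "0 0 0.374" --pt "0 0 0.376" --pt "0 0 0.376" --roll '[0,0,0,0,0,0,0,0,0,0,0,0,0,0,0,0,0]'

```text
time_s: 11.78
tcp_pos: [543.4, -207.1, 114.9]
tool_rot: [3.142, -0.0, -0.091]
contact_force: [0.3, -0.5, -4.1]
opening: 30.6
```

Request:
send_rows --pt "0 0 0.001" --pt "0 0 0.002" --pt "0 0 0.003" --pt "0 0 0.004" --pt "0 0 0.004" --roll '[0,0,0,0,0]'

```text
time_s: 12.4
tcp_pos: [543.4, -207.1, 112.8]
tool_rot: [3.142, 0.0, -0.091]
contact_force: [-0.0, 0.3, -3.0]
opening: 30.2
```

Request:
send_rows --pt "0 0 0.001" --pt "0 0 0.002" --pt "0 0 0.003" --pt "0 0 0.003" --roll '[0,0,0,0]'

```text
time_s: 12.9
tcp_pos: [543.4, -207.0, 111.3]
tool_rot: [-3.142, -0.0, -0.09]
contact_force: [-0.7, 0.3, -4.5]
opening: 30.5
```

Request:
send_rows --pt "0 0 0.001" --pt "0 0 0.002" --pt "0 0 0.003" --pt "0 0 0.003" --roll '[0,0,0,0]'

```text
time_s: 13.4
tcp_pos: [543.4, -206.8, 111.1]
tool_rot: [3.142, -0.0, -0.09]
contact_force: [-2.4, 2.4, 9.1]
opening: 30.3
```

Request:
send_rows --pt "0 0 0" --pt "0 0 0" --pt "0 0 0" --pt "0 0 0" --pt "0 0 0" --pt "0 0 0" --pt "0 0 0" --roll '[0,0,0,0,0,0,0]' --hand 0

```text
time_s: 14.28
tcp_pos: [543.4, -207.0, 109.8]
tool_rot: [3.142, -0.0, -0.091]
contact_force: [-0.1, -0.5, -0.8]
opening: 85.1
```

Request:
send_rows --pt "0 0 -0.01" --pt "0 0 -0.03" --pt "0 0 -0.07" --pt "0 0 -0.12" --pt "0 0 -0.18" --pt "0 0 -0.24" --pt "0 0 -0.3" --pt "0 0 -0.35" --pt "0 0 -0.38" --pt "0 0 -0.38" --roll '[0,0,0,0,0,0,0,0,0,0]'

```text
time_s: 15.52
tcp_pos: [543.9, -207.2, 300.9]
tool_rot: [3.141, -0.002, -0.091]
contact_force: [-0.2, 0.1, -0.2]
opening: 85.4
```

```bash
python3 - <<'E'
from h import *
s=r.state();print(s['time_s'],s['tcp_pos'],s['tool_rot'],s['contact_force'],s['opening'])
for n in("scene","top"):
    i=r.grab_frame(n)[:,:,::-1];cv2.imwrite(f'pics/{n}5.png',i)
    z=i[105:265,195:435] if n=='scene' else i[150:300,200:420]
    cv2.imwrite(f'pics/{n}5z.png',cv2.resize(z,None,fx=3,fy=3,interpolation=cv2.INTER_CUBIC))
    z=i[135:235,320:420] if n=='scene' else i[175:285,205:315]
    cv2.imwrite(f'pics/{n}5k.png',cv2.resize(z,None,fx=6,fy=6,interpolation=cv2.INTER_CUBIC)[:600])
E
```

```text
15.525 [ 543.88002842 -207.21659592  300.93834134] [ 3.14098958e+00 -2.45128267e-03 -9.05615253e-02] [-0.21868754  0.11844631 -0.15144847] 85.36151057711324
```

View pics/scene5z.png

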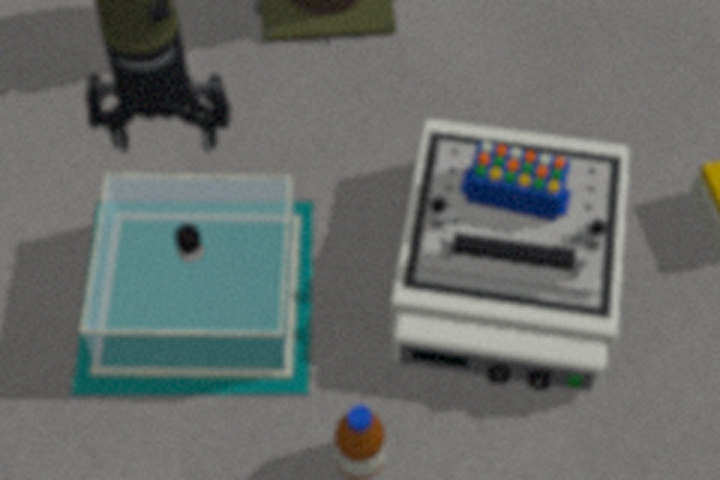

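View pics/top5k.png

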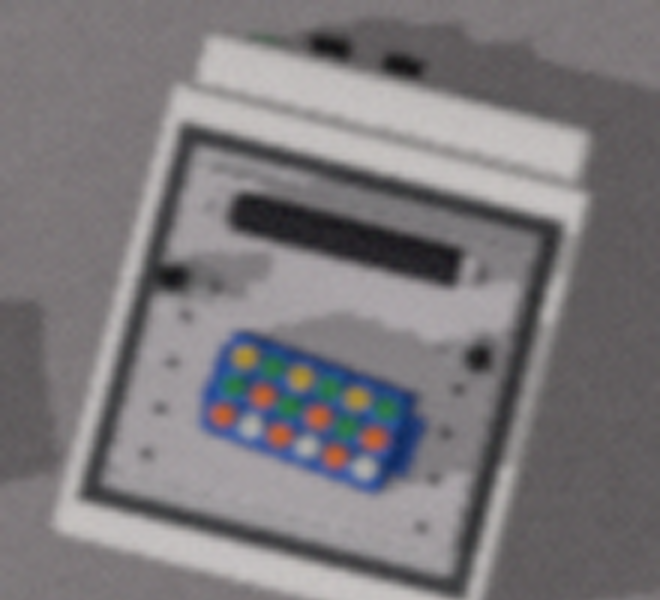

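View pics/scene5k.png

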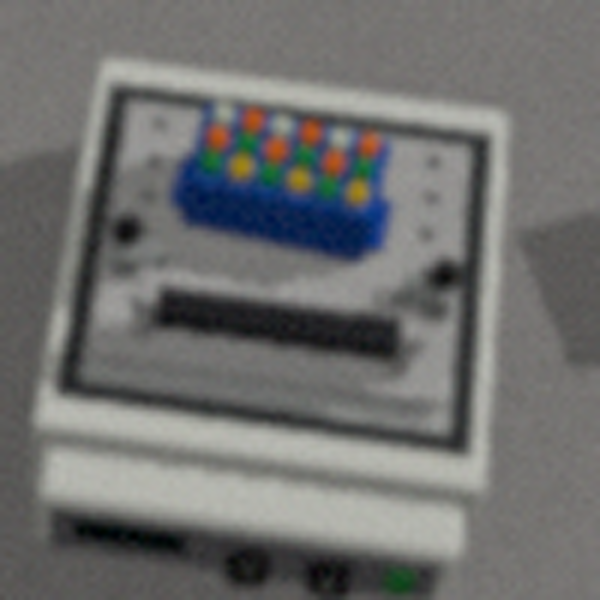

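The cover lies flat inside the mat. In the top crop the rack's top runs about (240,332)–(378,492) and the sleeve (230,210)–(462,268). The rack looks turned about 5° more than the bar. I'll measure both.

```bash
python3 - <<'E'
from h import *
W=np.array([529.,211.5])
a=cv2.imread('pics/top5.png');b=cv2.imread('pics/scene5.png')
def rect(m,n,z,roi):
    x0,y0,x1,y1=roi;q=np.zeros_like(m);q[y0:y1,x0:x1]=m[y0:y1,x0:x1]
    q=cv2.resize(q,None,fx=4,fy=4,interpolation=cv2.INTER_CUBIC);q=(q>127).astype(np.uint8)
    c=max(cv2.findContours(q,0,2)[0],key=cv2.contourArea)
    B=cv2.boxPoints(cv2.minAreaRect(c))/4-.375
    P=np.array([onz(n,*p,z)[:2] for p in B]);e=[P[1]-P[0],P[2]-P[1]]
    l=max(e,key=np.linalg.norm);l=l*np.sign(l[1])
    return P.mean(0).round(1),np.degrees(np.arctan2(-l[0],l[1])).round(1),[np.linalg.norm(x).round(1) for x in e]
dark=lambda i:(i.max(2)<60).astype(np.uint8)*255
print('sleeve top',rect(dark(a),'top',138,(240,204,285,224)))
print('sleeve scene',rect(dark(b),'scene',138,(342,181,389,197)))
h=cv2.cvtColor(a,cv2.COLOR_BGR2HSV)
# caps by saturation incl. blue -> full rack
m=((h[...,1]>110)).astype(np.uint8)*255
print('rack top all',rect(m,'top',160,(235,226,280,260)))
# deck/platform dark gasket outline
for p in[(185,128),(560,222),(85,497),(462,592)]:
    print(onz('top',205+(p[0]-2.5)/6,175+(p[1]-2.5)/6,95))
# cap grid corner centres
t=lambda u,v,z:onz('top',205+(u-2.5)/6,175+(v-2.5)/6,z)
s=lambda u,v,z:onz('scene',320+(u-2.5)/6,135+(v-2.5)/6,z)
C=[t(*p,169) for p in[(245,356),(387,409),(222,415),(366,468)]];print(np.round(C,1),np.mean(C,0))
C=[s(*p,169) for p in[(213,160),(358,190),(226,110),(372,144)]];print(np.round(C,1),np.mean(C,0))
E
```

```text
sleeve top (array([604.3, 191.8]), np.float64(-15.0), [np.float64(24.3), np.float64(145.8)])
sleeve scene (array([602.3, 188.7]), np.float64(-14.5), [np.float64(29.6), np.float64(148.4)])
rack top all (array([495.6, 208.3]), np.float64(-21.8), [np.float64(65.8), np.float64(135.5)])
[677.00173629 300.43231106  95.        ]
[615.83900841  58.25926353  95.        ]
[440.30673268 361.66370416  95.        ]
[379.25760061 120.67167186  95.        ]
[[529.8 249.9 169. ]
 [497.1 162.5 169. ]
 [493.7 263.7 169. ]
 [461.1 175.2 169. ]] [495.45265771 212.80623162 169.        ]
[[497.3 162.3 169. ]
 [528.2 248.3 169. ]
 [459.  176.2 169. ]
 [493.7 263.3 169. ]] [494.53531218 212.51644846 169.        ]
```

```bash
python3 - <<'E'
from h import *
print(r.state()['qpos'].round(2))
c=[529,211.5,204.3+100];y=-.2317
c,y=apply(c,y,[.22,.808,0],-.045)
c,y=apply(c,y,[0,0,.376+.004+.003+.003-.38],0)
print(c,y)
for ty in(1.213,-1.929):print(delta(c,y,[495,212.6,260],ty))
json.dump([c,y],open('cmd.json','w'))
E
```

```text
[ 0.36  0.55 -0.13  1.62  0.08  0.98 -1.46]
[543.29, -206.96, 301.3] -0.0903
(array([-0.1719, -0.827 ,  0.0826]), -0.4149)
(array([-0.1719, -0.827 ,  0.0826]), 0.5853)
```

Request:
send_rows --pt "0 -0.03 0" --pt "-0.02 -0.09 0" --pt "-0.03 -0.17 0" --pt "-0.05 -0.25 0" --pt "-0.07 -0.33 0" --pt "-0.09 -0.41 0" --pt "-0.1 -0.49 0" --pt "-0.12 -0.57 0.01" --pt "-0.14 -0.65 0.03" --pt "-0.15 -0.72 0.05" --pt "-0.165 -0.78 0.07" --pt "-0.17 -0.815 0.08" --pt "-0.172 -0.827 0.083" --pt "-0.172 -0.827 0.083" --pt "-0.172 -0.827 0.083" --roll '[-0.02,-0.06,-0.1,-0.14,-0.18,-0.22,-0.26,-0.3,-0.34,-0.37,-0.39,-0.41,-0.415,-0.415,-0.415]'

```text
time_s: 17.5
tcp_pos: [495.6, 211.1, 258.4]
tool_rot: [3.141, 0.001, 1.211]
contact_force: [0.2, -0.4, 0.2]
opening: 85.3
```

```bash
python3 - <<'E'
from h import *
c,y=json.load(open('cmd.json'))
c,y=apply(c,y,[-.172,-.827,.083],-.415);json.dump([c,y],open('cmd.json','w'))
s=r.state();print(c,y,s['time_s'],s['tcp_pos'],s['tool_rot'],s['contact_force'],s['opening'])
for n in("scene","top"):
    i=r.grab_frame(n)[:,:,::-1];cv2.imwrite(f'pics/{n}6.png',i)
    z=i[115:235,310:430] if n=='scene' else i[175:285,205:315]
    cv2.imwrite(f'pics/{n}6k.png',cv2.resize(z,None,fx=5,fy=5,interpolation=cv2.INTER_CUBIC)[:600])
print(delta(c,y,[495,212.6,118],y))
E
```

```text
[494.93, 212.61, 259.8] 1.2135 17.5 [495.62652651 211.09482908 258.44315885] [3.14077882e+00 7.61101022e-04 1.21087421e+00] [ 0.20111231 -0.36504188  0.22677456] 85.34416810217931
(array([0.000e+00, 1.000e-04, 2.836e-01]), -0.0)
```

View pics/scene6k.png

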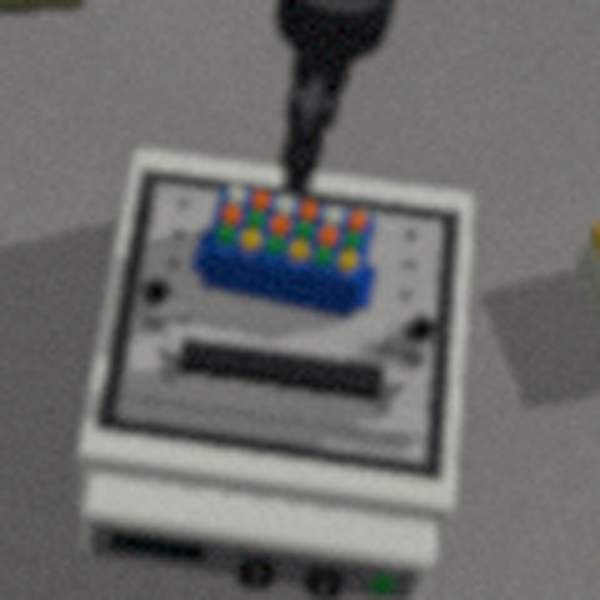

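View pics/top6k.png

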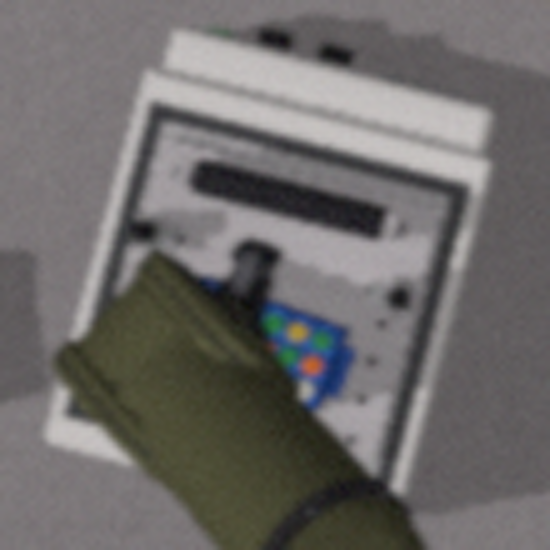

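The far finger sits beyond the rack's front edge and the jaws line up with the rack's depth. I'll descend in two stages and watch the force.

Request:
send_rows --pt "0 0 0.02" --pt "0 0 0.05" --pt "0 0 0.09" --pt "0 0 0.13" --pt "0 0 0.16" --pt "0 0 0.18" --pt "0 0 0.19" --pt "0 0 0.195" --pt "0 0 0.2" --pt "0 0 0.205" --pt "0 0 0.21" --roll '[0,0,0,0,0,0,0,0,0,0,0]'

```text
time_s: 18.98
tcp_pos: [495.2, 212.6, 153.3]
tool_rot: [3.141, -0.0, 1.213]
contact_force: [-0.3, 0.5, 0.2]
opening: 85.5
```

Request:
send_rows --pt "0 0 0.005" --pt "0 0 0.01" --pt "0 0 0.02" --pt "0 0 0.03" --pt "0 0 0.04" --roll '[0,0,0,0,0]'

```text
time_s: 19.6
tcp_pos: [495.1, 212.5, 132.9]
tool_rot: [-3.142, 0.0, 1.213]
contact_force: [-0.3, -1.1, 0.3]
opening: 85.8
```

Request:
send_rows --pt "0 0 0.01" --pt "0 0 0.02" --pt "0 0 0.03" --pt "0 0 0.037" --pt "0 0 0.037" --roll '[0,0,0,0,0]'

```text
time_s: 20.23
tcp_pos: [495.0, 212.4, 114.5]
tool_rot: [-3.141, 0.0, 1.213]
contact_force: [-0.4, -0.4, 0.1]
opening: 85.4
```

Request:
send_rows --pt "0 0 0" --pt "0 0 0" --pt "0 0 0" --pt "0 0 0" --pt "0 0 0" --pt "0 0 0" --roll '[0,0,0,0,0,0]' --hand 1 --force 20

```text
time_s: 20.98
tcp_pos: [495.2, 212.6, 115.0]
tool_rot: [3.141, -0.0, 1.213]
contact_force: [-1.3, 0.2, 3.1]
opening: 65.4
```

```bash
python3 - <<'E'
from h import *
c,y=json.load(open('cmd.json'))
c,y=apply(c,y,[0,0,.287],0);json.dump([c,y],open('cmd.json','w'))
s=r.state();print(c,y,s['time_s'],s['tcp_pos'],s['tool_rot'],s['contact_force'],s['opening'])
for n in("scene","top"):
    i=r.grab_frame(n)[:,:,::-1];cv2.imwrite(f'pics/{n}7.png',i)
    z=i[115:235,310:430] if n=='scene' else i[175:285,205:315]
    cv2.imwrite(f'pics/{n}7k.png',cv2.resize(z,None,fx=5,fy=5,interpolation=cv2.INTER_CUBIC)[:600])
E
```

```text
[494.93, 212.61, 116.3] 1.2135 20.975 [495.24830574 212.60661065 114.97299096] [ 3.14124123e+00 -2.57667260e-04  1.21322327e+00] [-1.27966023  0.24805953  3.07773737] 65.36160343992269
```

View pics/scene7k.png

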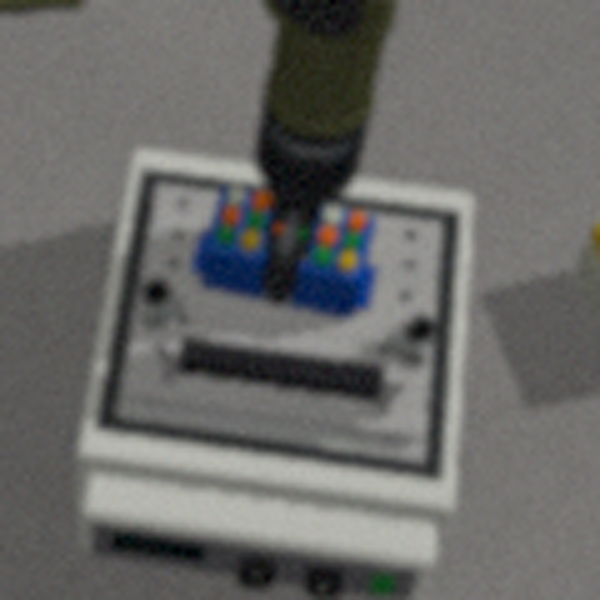

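The rack is gripped at 65.4 mm. I'll slide it forward along the platform, centring and squaring it as it goes, and stop about 35 mm short of the sleeve.

```bash
python3 - <<'E'
from h import *
c,y=json.load(open('cmd.json'))
print(delta(c,y,[524,210.9,c[2]],1.3195))
E
```

```text
(array([0.0171, 0.0557, 0.    ]), -0.0337)
```

Request:
send_rows --pt "0.001 0.003 0" --pt "0.003 0.008 0" --pt "0.005 0.014 0" --pt "0.008 0.022 0" --pt "0.01 0.03 0" --pt "0.013 0.038 0" --pt "0.015 0.045 0" --pt "0.016 0.051 0" --pt "0.017 0.055 0" --pt "0.017 0.056 0" --pt "0.017 0.056 0" --pt "0.017 0.056 0" --roll '[-0.003,-0.007,-0.012,-0.017,-0.022,-0.027,-0.031,-0.033,-0.034,-0.034,-0.034,-0.034]'

```text
time_s: 22.58
tcp_pos: [524.6, 211.0, 115.0]
tool_rot: [3.141, -0.001, 1.32]
contact_force: [-1.6, 0.6, 5.7]
opening: 65.7
```

```bash
python3 - <<'E'
from h import *
c,y=json.load(open('cmd.json'))
c,y=apply(c,y,[.017,.056,0],-.034);json.dump([c,y],open('cmd.json','w'))
s=r.state();print(c,y,s['time_s'],s['tcp_pos'],s['tool_rot'],s['contact_force'],s['opening'])
E
```

```text
[524.13, 210.78, 116.3] 1.3203 22.575 [524.57843297 210.97778973 114.95790417] [ 3.14134617e+00 -5.90978523e-04  1.32042751e+00] [-1.58533427  0.5855865   5.66504378] 65.71921040521867
```

Request:
send_rows --pt "0 0 0" --pt "0 0 0" --pt "0 0 0" --pt "0 0 0" --pt "0 0 0" --roll '[0,0,0,0,0]' --hand 0

```text
time_s: 23.2
tcp_pos: [524.3, 210.7, 114.7]
tool_rot: [3.142, 0.0, 1.32]
contact_force: [-0.0, -0.5, 0.1]
opening: 85.4
```

Request:
send_rows --pt "0 0 -0.01" --pt "0 0 -0.03" --pt "0 0 -0.06" --pt "0 0 -0.1" --pt "0 0 -0.15" --pt "0 0 -0.2" --pt "0 0 -0.25" --pt "0 0 -0.28" --pt "0 0 -0.28" --roll '[0,0,0,0,0,0,0,0,0]'

```text
time_s: 24.32
tcp_pos: [524.9, 211.1, 256.1]
tool_rot: [3.139, -0.002, 1.32]
contact_force: [-0.3, -0.3, -0.3]
opening: 85.7
```

Request:
send_rows --pt "-0.02 -0.02 0" --pt "-0.05 -0.07 0" --pt "-0.08 -0.12 0" --pt "-0.1 -0.17 0" --pt "-0.1 -0.22 0" --pt "-0.1 -0.25 0" --pt "-0.1 -0.26 0" --pt "-0.1 -0.26 0" --pt "-0.1 -0.26 0" --pt "-0.1 -0.26 0" --roll '[0.05,0.1,0.15,0.2,0.25,0.3,0.35,0.4,0.45,0.5]'

```text
time_s: 25.58
tcp_pos: [385.3, 194.1, 254.0]
tool_rot: [3.14, 0.001, -0.256]
contact_force: [-0.8, 0.3, -1.1]
opening: 85.3
```

```bash
python3 - <<'E'
from h import *
c,y=json.load(open('cmd.json'))
c,y=apply(c,y,[-.1,-.26,-.28],.5);json.dump([c,y],open('cmd.json','w'))
s=r.state();print(c,y,s['time_s'],s['tcp_pos'],s['tool_rot'],s['contact_force'],s['opening'],s['qpos'].round(2))
for n in("scene","top"):
    i=r.grab_frame(n)[:,:,::-1];cv2.imwrite(f'pics/{n}8.png',i)
    z=i[115:235,310:430] if n=='scene' else i[175:285,205:315]
    cv2.imwrite(f'pics/{n}8k.png',cv2.resize(z,None,fx=5,fy=5,interpolation=cv2.INTER_CUBIC)[:600])
E
```

```text
[385.79, 194.57, 256.3] -0.2505 25.575 [385.3463365  194.1256812  254.02542254] [ 3.14000904e+00  1.20407169e-03 -2.55770881e-01] [-0.78677067  0.27524972 -1.08155915] 85.31746795520665 [-0.52  0.41 -0.08  2.09  0.05  0.65 -2.46]
```

View pics/scene8k.png

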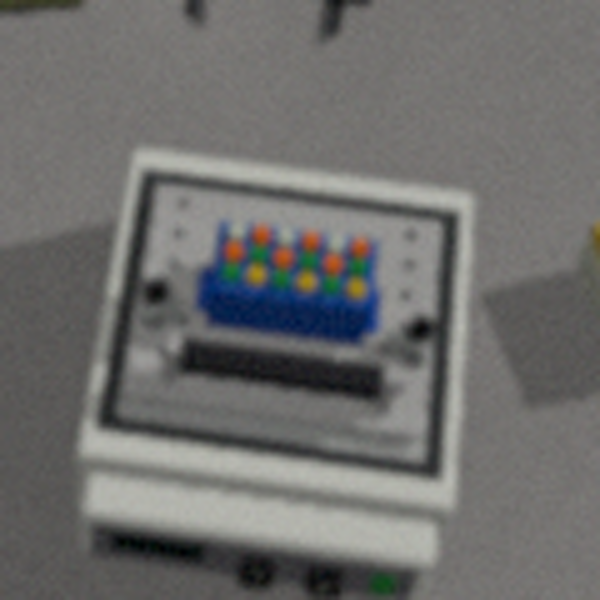

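View pics/top8k.png

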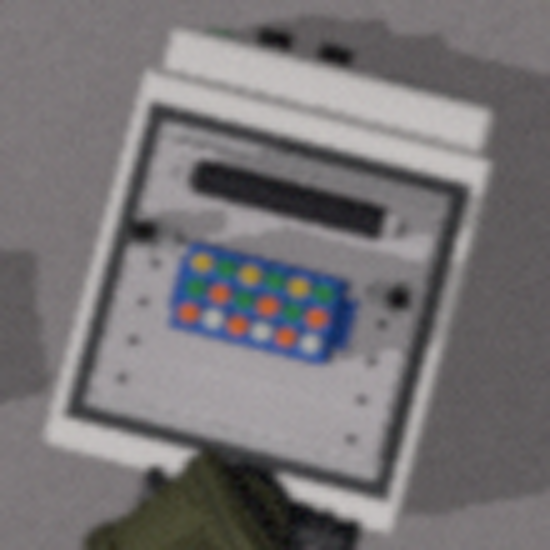

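The rack now stands parallel to the bar, with its caps centred near (256,303) in the top crop and the clamps at (142,230) and (398,297). I'll measure its offsets in the bar's frame.

```bash
python3 - <<'E'
from h import *
t=lambda u,v,z:onz('top',205+(u-2)/5,175+(v-2)/5,z)[:2]
s=lambda u,v,z:onz('scene',310+(u-2)/5,115+(v-2)/5,z)[:2]
psi=np.radians(-14.4);xs=np.array([np.cos(psi),np.sin(psi)]);ys=np.array([-xs[1],xs[0]])
S=np.array([603.3,190.2])
T=[t(*p,169) for p in[(203,263),(324,293),(189,313),(310,344)]]
Q=[s(*p,169) for p in[(357,288),(232,273),(360,248),(236,233)]]
for n,C in(('top',T),('scene',Q)):
    m=np.mean(C,0);d=C[0]-C[1];print(n,m,'in bar frame',(m-S)@xs,(m-S)@ys,'yaw',np.degrees(np.arctan2(-d[0],d[1])))
k=[t(142,230,148),t(398,297,148)];print('clamps',k,np.mean(k,0),(np.mean(k,0)-S)@ys,np.linalg.norm(k[0]-k[1]),np.degrees(np.arctan2(-(k[0]-k[1])[0],(k[0]-k[1])[1])))
k=[s(155,292,148),s(420,328,148)];print('clamps',k,np.mean(k,0),(np.mean(k,0)-S)@ys,np.linalg.norm(k[0]-k[1]),(k[0]-k[1]))
E
```

```text
top [524.86406361 211.23868392] in bar frame -81.20383514639998 0.8714908109454382 yaw -14.01444632375412
scene [526.64737447 209.4233786 ] in bar frame -79.02510220166799 -0.44329198186392127 yaw -13.56816539174174
clamps [array([579.72819931, 299.73258578]), array([529.24951551, 108.06104919])] [554.48885741 203.89681748] 1.1276692317569736 198.20715289456302 -14.754411076960894
clamps [array([531.09700147, 104.77365242]), array([580.78204209, 295.52765246])] [555.93952178 200.15065244] -2.140037590874922 197.11847146271222 [ -49.68504062 -190.75400004]
```

```bash
python3 - <<'E'
from h import *
c,y=json.load(open('cmd.json'))
print(delta(c,y,[467.7,225.0,108.3],-.2513))
E
```

```text
(array([ 0.1436, -0.0996,  0.296 ]), 0.0003)
```

Request:
send_rows --pt "0.03 -0.02 0" --pt "0.07 -0.05 0" --pt "0.11 -0.08 0" --pt "0.135 -0.095 0" --pt "0.144 -0.1 0.02" --pt "0.144 -0.1 0.05" --pt "0.144 -0.1 0.09" --pt "0.144 -0.1 0.13" --pt "0.144 -0.1 0.17" --pt "0.144 -0.1 0.21" --pt "0.144 -0.1 0.24" --pt "0.144 -0.1 0.265" --pt "0.144 -0.1 0.285" --pt "0.144 -0.1 0.295" --pt "0.144 -0.1 0.296" --pt "0.144 -0.1 0.296" --roll '[0,0,0,0,0,0,0,0,0,0,0,0,0,0,0,0]'

```text
time_s: 27.68
tcp_pos: [468.4, 225.2, 107.1]
tool_rot: [-3.141, -0.001, -0.251]
contact_force: [0.2, -0.6, 0.5]
opening: 85.4
```

```bash
python3 - <<'E'
from h import *
c,y=json.load(open('cmd.json'))
c,y=apply(c,y,[.144,-.1,.296],0);json.dump([c,y],open('cmd.json','w'))
s=r.state();print(c,y,s['time_s'],s['tcp_pos'],s['tool_rot'],s['contact_force'],s['opening'])
for n in("scene",):
    i=r.grab_frame(n)[:,:,::-1];cv2.imwrite(f'pics/{n}9.png',i)
    z=i[115:235,310:430] if n=='scene' else i[175:285,205:315]
    cv2.imwrite(f'pics/{n}9k.png',cv2.resize(z,None,fx=5,fy=5,interpolation=cv2.INTER_CUBIC)[:600])
E
```

```text
[467.94, 225.16, 108.3] -0.2505 27.675 [468.3983091  225.18495968 107.11362252] [-3.14113475e+00 -6.32763557e-04 -2.50746980e-01] [ 0.15800549 -0.64605072  0.4722557 ] 85.37411079422928
```

View pics/scene9k.png

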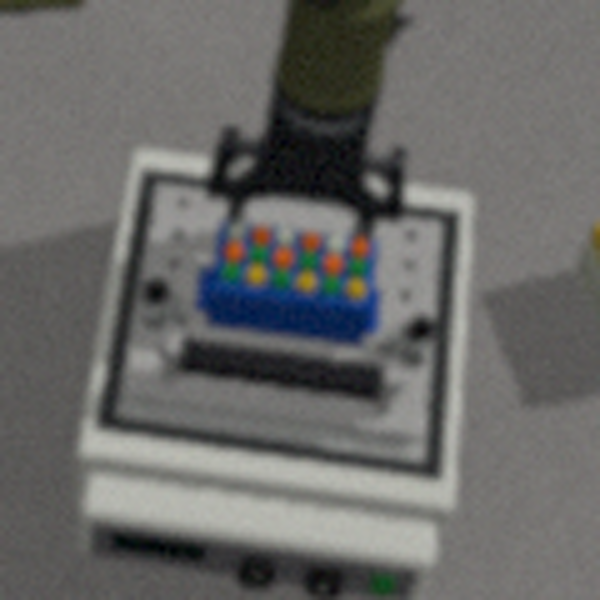

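Request:
send_rows --pt "0.006 0 0" --pt "0.014 0 0" --pt "0.022 0 0" --pt "0.028 0 0" --pt "0.034 0 0" --pt "0.04 0 0" --pt "0.046 0 0" --pt "0.052 0 0" --pt "0.058 0 0" --pt "0.064 0 0" --pt "0.07 0 0" --pt "0.075 0 0" --pt "0.078 0 0" --pt "0.08 0 0" --pt "0.08 0 0" --roll '[0,0,0,0,0,0,0,0,0,0,0,0,0,0,0]'

```text
time_s: 29.6
tcp_pos: [507.1, 215.1, 106.8]
tool_rot: [-3.142, -0.0, -0.251]
contact_force: [-0.1, -0.5, -0.1]
opening: 84.7
```

```bash
python3 - <<'E'
from h import *
c,y=json.load(open('cmd.json'))
c,y=apply(c,y,[.08,0,0],0);json.dump([c,y],open('cmd.json','w'))
s=r.state();print(c,y,s['time_s'],s['tcp_pos'],s['tool_rot'],s['contact_force'],s['opening'])
for n in("scene","top"):
    i=r.grab_frame(n)[:,:,::-1];cv2.imwrite(f'pics/{n}10.png',i)
    z=i[115:235,310:430] if n=='scene' else i[175:285,205:315]
    cv2.imwrite(f'pics/{n}10k.png',cv2.resize(z,None,fx=5,fy=5,interpolation=cv2.INTER_CUBIC)[:600])
E
```

```text
[506.69, 215.24, 108.3] -0.2505 29.6 [507.06294843 215.10301785 106.79518842] [-3.14151466e+00 -3.37868550e-04 -2.50887109e-01] [-0.06708361 -0.48477375 -0.13729514] 84.73583031160551
```

View pics/scene10k.png

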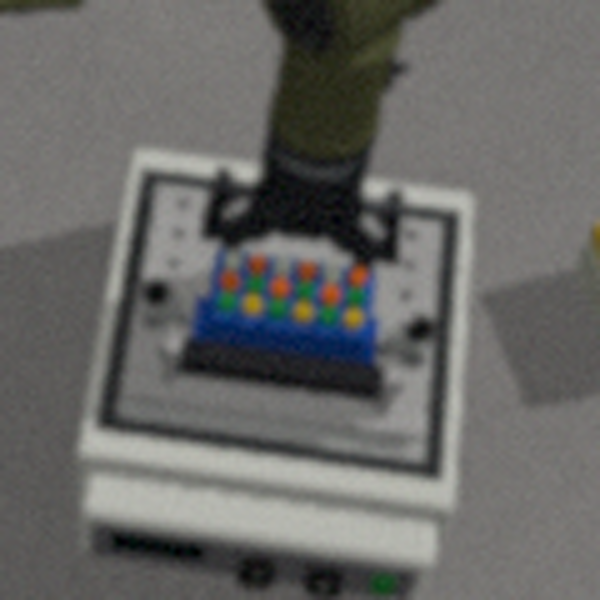

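View pics/top10k.png

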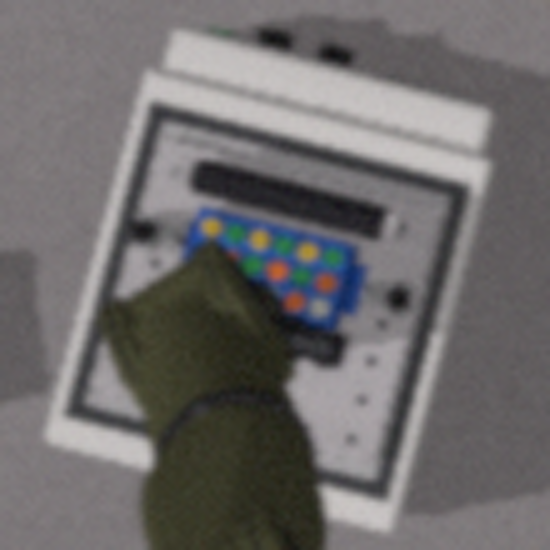

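The rack is between the clamps, still square, and a few millimetres short of the sleeve. Now I creep forward and watch the force.

Request:
send_rows --pt "0.002 0 0" --pt "0.004 0 0" --pt "0.006 0 0" --pt "0.008 0 0" --pt "0.008 0 0" --roll '[0,0,0,0,0]'

```text
time_s: 30.32
tcp_pos: [511.0, 214.1, 106.8]
tool_rot: [-3.142, -0.0, -0.251]
contact_force: [-1.5, 0.0, 0.0]
opening: 85.2
```

Request:
send_rows --pt "0.002 0 0" --pt "0.004 0 0" --pt "0.006 0 0" --pt "0.006 0 0" --roll '[0,0,0,0]'

```text
time_s: 30.82
tcp_pos: [513.5, 213.4, 106.7]
tool_rot: [3.141, 0.0, -0.251]
contact_force: [-1.5, 0.9, 0.2]
opening: 85.3
```

Request:
send_rows --pt "0.002 0 0" --pt "0.004 0 0" --pt "0.004 0 0" --roll '[0,0,0]'

```text
time_s: 31.2
tcp_pos: [514.7, 213.1, 106.6]
tool_rot: [3.141, 0.002, -0.251]
contact_force: [-4.2, 1.6, 1.2]
opening: 85.4
```

Request:
send_rows --pt "0.002 0 0" --pt "0.004 0 0" --pt "0.004 0 0" --pt "0.004 0 0" --roll '[0,0,0,0]'

```text
time_s: 31.7
tcp_pos: [515.8, 212.9, 106.5]
tool_rot: [3.141, 0.003, -0.25]
contact_force: [-5.4, 2.6, 0.2]
opening: 85.7
```

Request:
send_rows --pt "0.002 0 0" --pt "0.004 0 0" --pt "0.004 0 0" --pt "0.004 0 0" --roll '[0,0,0,0]'

```text
time_s: 32.2
tcp_pos: [516.6, 212.6, 106.3]
tool_rot: [3.14, 0.005, -0.25]
contact_force: [-8.7, 3.4, 1.9]
opening: 85.1
```

```bash
python3 - <<'E'
from h import *
s=r.state();print(s['tcp_pos'],s['contact_force'],s['ft_torque'],s['tool_rot'])
E
```

```text
[516.57957843 212.64653559 106.29250585] [-8.69353993  3.44596184  1.85314345] [ 0.47401861  1.33741733 -0.40804117] [ 3.14020739  0.00487982 -0.25026094]
```

Request:
send_rows --pt "0.001 0 0" --pt "0.001 0 0" --pt "0.001 0 0" --pt "0.001 0 0" --roll '[0,0,0,0]'

```text
time_s: 32.7
tcp_pos: [516.6, 212.6, 106.2]
tool_rot: [3.14, 0.006, -0.25]
contact_force: [-9.6, 3.3, 1.8]
opening: 85.3
```

```bash
python3 - <<'E'
from h import *
xs=np.array([np.cos(-.251),np.sin(-.251),0]);F=[]
for k in range(4):
  for n in("scene","top"):
    i=r.grab_frame(n)[:,:,::-1];F.append(-r.state()['contact_force']@xs)
    if k==0:
      cv2.imwrite(f'pics/{n}11.png',i)
      z=i[115:235,310:430] if n=='scene' else i[175:285,205:315]
      cv2.imwrite(f'pics/{n}11k.png',cv2.resize(z,None,fx=5,fy=5,interpolation=cv2.INTER_CUBIC)[:600])
s=r.state();print(s['time_s'],s['tcp_pos'],s['tool_rot'],np.round(F,1),np.mean(F),s['contact_force'])
E
```

```text
33.1 [516.62838336 212.58204128 106.23862715] [ 3.13991283  0.00561791 -0.25010856] [ 9.7  9.1  9.4  8.8 10.5 10.3  9.2 10.5] 9.69707962981779 [-9.95592746  3.62089272  1.56236591]
```

View pics/scene11k.png

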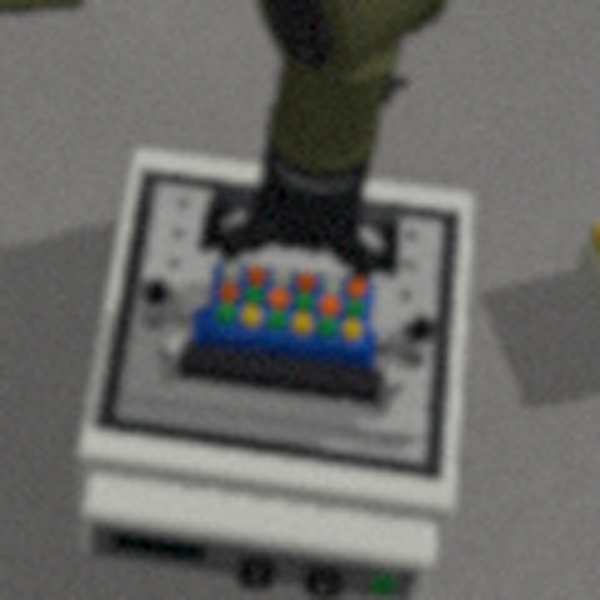

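View pics/top11k.png

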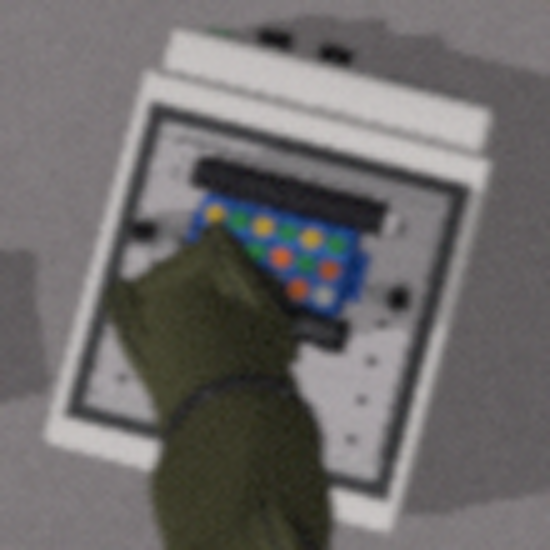

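Request:
send_rows --pt "0 0 0" --pt "0 0 0" --pt "0 0 0" --pt "0 0 0" --pt "0 0 0" --pt "0 0 0" --roll '[0,0,0,0,0,0]'

```text
time_s: 33.85
tcp_pos: [516.6, 212.6, 106.3]
tool_rot: [3.14, 0.006, -0.25]
contact_force: [-10.0, 3.4, 2.2]
opening: 85.4
```

```bash
python3 - <<'E'
from h import *
t=lambda u,v,z:onz('top',205+(u-2)/5,175+(v-2)/5,z)[:2]
s=lambda u,v,z:onz('scene',310+(u-2)/5,115+(v-2)/5,z)[:2]
psi=np.radians(-14.4);xs=np.array([np.cos(psi),np.sin(psi)]);ys=np.array([-xs[1],xs[0]])
S=np.array([603.3,190.2])
for n,C in(('top',[t(216,213,169),t(337,244,169)]),('scene',[s(352,328,169),s(227,313,169)]),('scene2',[s(357,287,169),s(232,273-0,169)])):
    C=np.array(C);m=C.mean(0);d=C[0]-C[1];print(n,(m-S)@xs,(m-S)@ys,np.degrees(np.arctan2(-d[0],d[1])))
# cover check
for n in('top','scene'):
    i=cv2.imread(f'pics/{n}11.png');
    z=i[105:265,195:320] if n=='scene' else i[180:285,310:420]
    cv2.imwrite(f'pics/cov_{n}.png',cv2.resize(z,None,fx=4,fy=4)[:600])
    m=(i.max(2)<60)
    x0,y0,x1,y1=(340,200,400,270) if n=='top' else (230,160,300,235)
    p=np.argwhere(m[y0:y1,x0:x1]);u,v=p.mean(0)[::-1]+[x0,y0];print('knob',n,len(p),u,v,onz(n,u,v,131))
xs3=np.r_[xs,0];print(r.state()['time_s'],-r.state()['contact_force']@xs3)
E
```

```text
top -24.227652660315893 0.6729285680408169 -14.462846408322497
scene -24.2599628187281 -0.5082345271690875 -13.473364106834545
scene2 -60.957391081603035 -0.1331182570372969 -13.00605008514817
knob top 40 366.8 229.925 [ 543.98222362 -203.84128913  131.        ]
knob scene 51 257.1372549019608 184.1764705882353 [ 541.99766883 -207.02971626  131.        ]
33.85 10.504701318441894
```

View pics/cov_top.png

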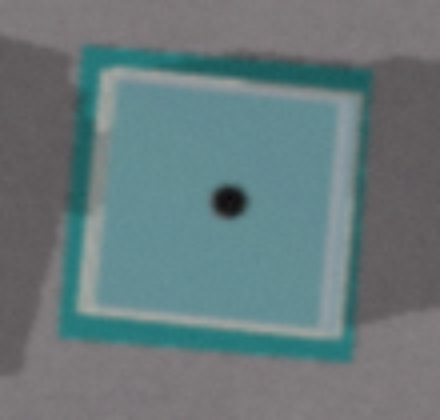

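The cover is centred on the mat: the knob at crop pixel (229,202) lies within about 4 mm of the mat's middle. The rack is square, within 1 mm of the bar's middle, and pressed steadily at about 10 N. Handing in.

```bash
python3 - <<'E'
from workcell import r
print(r.job_done()); print(r.state()['time_s'],r.state()['contact_force'])
E
```

```text
the job is handed in; nothing more can be done
None
the job is handed in; nothing more can be done
```

The cover is on the teal mat and let go. The rack is pressed against the foam sleeve at about 10 N, and I handed the job in at 33.9 s with the arm still pressing. The hand-in gives no verdict, so I have only my own checks from before it.

**What I did**
- **Cover:** I lifted it by the knob, carried it level to the mat and lowered it until the force reading showed contact. Then I let go.
- **Rack:** it stood about 6° out of square and 5 mm off-centre, with only 6 mm to spare at each clamp. I gripped it lightly and slid it square and central to about 35 mm short of the bar. Then I let go and pushed it home with both open fingers across its back.

**Last checks**
- **Cover:** the knob is within about 4 mm of the mat's middle in both camera views, and the cover looks flat.
- **Pressing force:** 8.8 to 10.5 N along the pressing direction while holding, mean 9.7 N. The advance after first contact was about 4 mm, which fits the foam's stiffness.
- **Rack position:** within 1 mm of the bar's middle.
- **Rack squareness:** the top view agrees with the bar to 0.1°. The scene view reads about 1° off, or 1.4° on the back row of caps. All are within the 3.4° allowed.
- **Not measured:** I judged the rack's flatness only from the pictures. I never moved the arm near the bottle, tip box or beaker, but I did not re-measure their positions.

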